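# Put the sample bottles in order of size on the display board

### The job

The four amber bottles with white caps are mixed up: line them up by size on the wooden board, one upright in the middle of each yellow mark, from the shortest beside the blue end plate to the tallest at the grey end plate. Some stand where another belongs, so free the places in a sensible order, setting one aside if need be, and never tip a bottle over; let go of everything at the end.

Things in the scene. Friction and masses are not known exactly. Their poses are not given: they have to be found in the camera images.
- tiny_bottle: Shortest and thinnest of the four round amber-brown bottles with a paper label band and a white screw cap (fixed on). Rigid; body diameter 26 mm, total height 58 mm, cap diameter 20 mm and cap height 16 mm at the top (the cap can be gripped from above); about 35 g, give or take 40 %. Origin: centre of its underside, z up along its axis.
- small_bottle: Second shortest of the four round amber-brown bottles with a paper label band and a white screw cap (fixed on). Rigid; body diameter 34 mm, total height 78 mm, cap diameter 24 mm and cap height 17 mm at the top (the cap can be gripped from above); about 80 g, give or take 40 %. Origin: centre of its underside, z up along its axis.
- medium_bottle: Second tallest of the four round amber-brown bottles with a paper label band and a white screw cap (fixed on). Rigid; body diameter 41 mm, total height 98 mm, cap diameter 28 mm and cap height 18 mm at the top (the cap can be gripped from above); about 130 g, give or take 40 %. Origin: centre of its underside, z up along its axis.
- large_bottle: Tallest and widest of the four round amber-brown bottles with a paper label band and a white screw cap (fixed on). Rigid; body diameter 49 mm, total height 118 mm, cap diameter 32 mm and cap height 20 mm at the top (the cap can be gripped from above); about 220 g, give or take 40 %. Origin: centre of its underside, z up along its axis.
- mark_a: Round yellow mark, 58 mm across, flat in the top of the low wooden board (420 x 70 x 8 mm, fixed to the table): one end mark. The four marks lie in a straight row 85 mm apart along the length of the board. Origin: centre of the mark on the board's top, 8 mm above the table; its y axis runs along the row (from mark_a to mark_d), its x axis across it.
- mark_b: Round yellow mark, 58 mm across, flat in the top of the low wooden board (420 x 70 x 8 mm, fixed to the table): an inner mark, next to mark_a. The four marks lie in a straight row 85 mm apart along the length of the board. Origin: centre of the mark on the board's top, 8 mm above the table; its y axis runs along the row (from mark_a to mark_d), its x axis across it.
- mark_c: Round yellow mark, 58 mm across, flat in the top of the low wooden board (420 x 70 x 8 mm, fixed to the table): an inner mark, between mark_b and mark_d. The four marks lie in a straight row 85 mm apart along the length of the board. Origin: centre of the mark on the board's top, 8 mm above the table; its y axis runs along the row (from mark_a to mark_d), its x axis across it.
- mark_d: Round yellow mark, 58 mm across, flat in the top of the low wooden board (420 x 70 x 8 mm, fixed to the table): the other end mark. The four marks lie in a straight row 85 mm apart along the length of the board. Origin: centre of the mark on the board's top, 8 mm above the table; its y axis runs along the row (from mark_a to mark_d), its x axis across it.
- small_end: Blue plate, 24 x 56 x 5 mm, fixed on top of the wooden board at the end where the shortest bottle belongs, 60 mm beyond the centre of the end mark (mark_a or mark_d, it varies). A like plate in grey marks the other end. Origin: centre of its underside, on the board's top.
- coaster: Round cork coaster, 72 mm across, 8 mm thick, fixed to the table beside the board; one of the bottles stands on it at the start, the other three stand on marks of the board. Origin: centre of its underside, on the table.
Things that resemble listed ones, but are neither listed nor needed, are in the scene too. What is shaped like the medium_bottle but purple or red is not meant.

How it is judged:
By the outcome, as a careful person would: the job done as asked, in the order asked, and still so for the second after the job is handed in, with the robot touching nothing.
It also fails if it takes over 93 s, if anything falls off the work surface, if the arm or the gripper's body presses on something with over 40 N, if the wrist force passes 120 N, or if a joint passes its speed limit or range.

### The arm

A 6-joint arm with a two-finger parallel gripper is mounted at the origin on the work surface. World frame = base frame: x ahead of the robot, y to its left, z up, the work surface at z = 0. Lengths are in m, angles in rad, forces in N, time in s.
With the tool pointing down it reaches from about 0.3 to 0.875 m from the base axis. Payload 6.4 kg.
Tool frame: the origin (TCP) lies at the very end of the fingers, on their centre line; the grasp point (between the pads) lies 19 mm behind it (ctrl.hold_point_z is the distance from the TCP to the grasp point, in m); y points along the fingers, x is the direction in which the jaws open and shut, and the axes are right-handed (so a half turn about y gives the same grasp; the last joint's range is limited). The gripper opens to 85 mm and grips with 20 to 120 N. Pads are 22 mm wide; open, the fingers measure 114 mm over their backs; the gripper's body (76 mm by 85 mm) begins 54 mm behind the grasp point. The pads swing forward as they close: fully open they stand 13 mm farther back than shut.
Start: joints at [-1.456, 0.181, 1.607, -0, 1.354, -0.206], TCP at [0.181, -0.546, 0.231] pointing down, gripper open.
Joint ranges: [-2.99, 2.99], [-0.89, 2.07], [0.3, 2.58], [-1.14, 4.28], [0, 2.63], [-3.12, 3.12]. Speed limits (rad/s): [2.57, 2.57, 3.01, 3.14, 3.14, 3.14].

### API

Orientations are given as a unit quaternion [w, x, y, z].
In Python, from bench import ctrl, imaging gives the robot as it stands.
- The arm moves only by the shell command python3 -m jog 'ROWS'. ROWS is JSON, a list of rows, each a list of 3 entries, a list of its own where there are three numbers: the shift along the tool's x, y, z in cm, then the turn, a rotation vector about the tool's x, y, z in rad, then the finger opening in cm, from 0 to 8.54. A call has 1 to 12 rows; each row shifts and turns the pose as measured when the row begins, along the tool's axes as they then stand; what a row does not reach is not made up. A row lasts 1/12 s, in which the tool goes at most 41.7 mm and 7.16 degrees, less where a joint would pass 70% of its speed; a pose out of reach is approached as far as the arm can. A call is refused whole if a number of a shift passes 4.17 or a number of a turn 0.125, either way. A call with a gripper value outside its range is refused whole. The fingers move at their own pace and stop on an object; the grip force is fixed at half the most. Time passes only in rows, so rows that do not move let the fingers close. It gives the time, the measured TCP pose, the force and the opening at its end, in the units of the state.
- ctrl.get_obs(): the state, without advancing time (a new reading comes with each control period).
- imaging.camera(name): name is "scene" or "top"; returns a dict with "frame" (480x640x3 uint8, red, green, blue), "depth" (480x640 float32, m along the optical axis (not along the pixel's ray), 0 where there is no reading), "K" (3x3 intrinsics, pixels), "R" (3x3) and "t" (3): a world point X has camera coordinates R X + t. Camera axes: x right, y down, z forward; pixel columns grow to the right and rows downward; lengths in m; the calibration is good to about 2 mm. A picture is of the moment at which its call begins.
- ctrl.hand_in(): hands the job in, once; it reports no verdict.
The state is a dict: "time_s": time; "q": joint angles; "dq": joint speeds; "joint_efforts": joint torques, N m; "eef_pos": TCP position; "eef_rot": TCP orientation; "wrist_force": force on the tool from outside, world axes, zero at the start; "torque": the same for the moment, N m; "opening": opening from 0.0 (shut) to 1.0 (fully open).
Only numpy, scipy, OpenCV 4.12 (cv2) and the standard library are available. Lean on these libraries where they do the work, as an engineer would, in place of code of your own. Each camera call takes 0.05 s, during which the arm holds its last target. There are 200 camera calls.

## Working session

There is one attempt and no reset: what is moved stays moved. The work goes in short steps, Python scripts to look and compute and a shell command to move; the robot and the scene stay as the last step left them, time stands still between calls to the robot, and variables do not carry over. Pictures are saved under pics/ and viewed, about 12 in all and at most 16, crops included, and the job is handed in when it is done.

```bash
mkdir -p pics
python3 - <<'E'
from bench import ctrl, imaging
import cv2,numpy as np
print(ctrl.get_obs())
for n in("top","scene"):
    c=imaging.camera(n); cv2.imwrite(f"pics/{n}0.png",c["frame"][...,::-1]); print(n,c["K"],c["R"],c["t"]); np.savez(f"{n}0.npz",**c)
E
```

```text
{'time_s': 0.0, 'q': array([-1.45630227e+00,  1.81563352e-01,  1.60803002e+00, -2.15841220e-05,
        1.35382621e+00, -2.06325342e-01]), 'dq': array([ 0.00043765,  0.00020752, -0.00101182, -0.00064536,  0.00040127,
        0.00105376]), 'joint_efforts': array([-2.73820078e-04, -4.44876266e+01, -3.51334190e+01, -4.17421043e-04,
        9.05748457e-03,  1.61312857e-05]), 'eef_pos': array([ 0.1812521 , -0.54507956,  0.23036099]), 'eef_rot': array([ 0.57391521, -0.57297082,  0.41415892, -0.41327733]), 'wrist_force': array([ 0.15457978,  0.46687173, -0.37409901]), 'torque': array([-0.00569822,  0.02752094, -0.02232741]), 'opening': 0.9995226480178874}
top [[569.72606552   0.         324.05056285]
 [  0.         569.72606552 236.77732172]
 [  0.           0.           1.        ]] [[ 0.00702729 -0.99961774 -0.0267392 ]
 [-0.98853177 -0.00291059 -0.15098502]
 [ 0.15084948  0.02749357 -0.98817435]] [0.03137268 0.48629295 0.88667555]
scene [[495.28338615   0.         311.67698786]
 [  0.         495.28338615 243.55089498]
 [  0.           0.           1.        ]] [[-0.17305067  0.98482106 -0.0134516 ]
 [ 0.60028435  0.09463321 -0.79416828]
 [-0.78084068 -0.14550614 -0.60754901]] [ 0.0811196  -0.26617604  1.34745826]
```

View pics/top0.png

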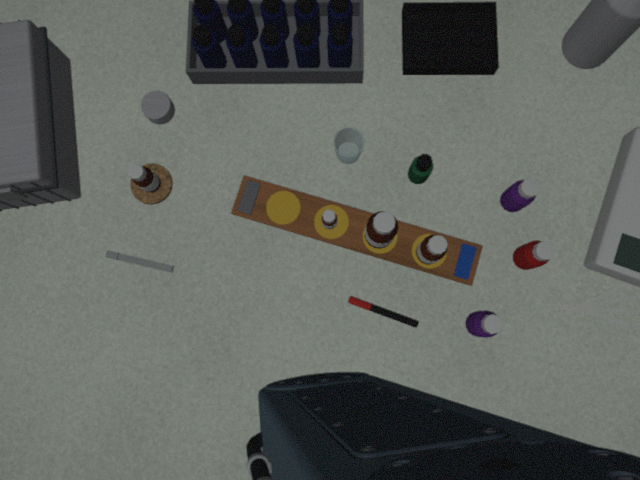

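View pics/scene0.png

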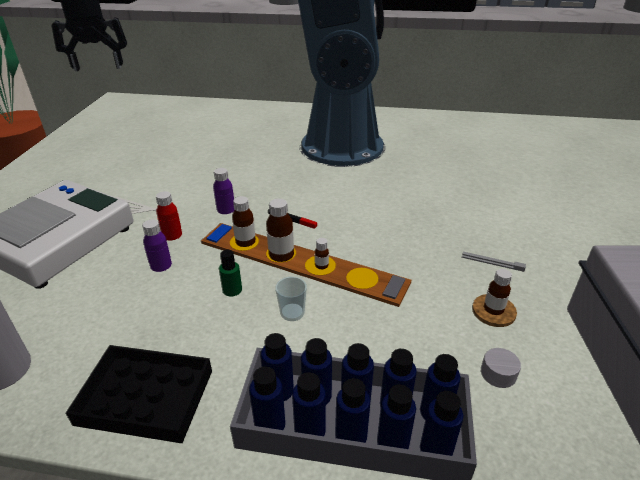

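The top view has the blue plate at (465,262) and the grey plate at (249,197). Starting from blue, the marks hold medium? (430,250), large (380,235) and tiny (330,222), and the mark at (283,208) is empty. The coaster at (150,182) holds small. Next I'll measure positions.

```bash
cat > h.py <<'E'
from bench import ctrl, imaging
import cv2,numpy as np
from scipy.spatial.transform import Rotation as Ro
def ray(c,u,v,z):
    R,t=c["R"],c["t"]; o=-R.T@t; d=R.T@np.linalg.inv(c["K"])@[u,v,1]; return o+d*(z-o[2])/d[2]
def cloud(c):
    v,u=np.mgrid[:480,:640]; d=c["depth"]; P=np.stack([u,v,np.ones_like(u)],-1)@np.linalg.inv(c["K"]).T*d[...,None]
    W=(P-c["t"])@c["R"]; W[d==0]=np.nan; return W
def obs():
    o=ctrl.get_obs(); w,x,y,z=o["eef_rot"]; return o,Ro.from_quat([x,y,z,w])
def cap(c,xy,top,rad=.035):
    W=cloud(c); f=c["frame"].astype(int)
    m=(np.hypot(W[...,0]-xy[0],W[...,1]-xy[1])<rad)&(abs(W[...,2]-top)<.005)&(f.min(-1)>f.max(-1)*.8)
    return m.sum(),W[m].mean(0) if m.any() else None
def blob(m,minA=40):
    n,l,s,ce=cv2.connectedComponentsWithStats(m.astype(np.uint8)); return [(s[i,4],ce[i]) for i in range(1,n) if s[i,4]>minA]
E
python3 - <<'E'
from h import *
print("rot",obs()[1].as_matrix().round(3).tolist())
for n in("top","scene"):
    c=dict(np.load(n+"0.npz")); f=c["frame"]; hsv=cv2.cvtColor(f,cv2.COLOR_RGB2HSV); W=cloud(c)
    y=cv2.inRange(hsv,(20,150,90),(32,255,255)); b=cv2.inRange(hsv,(100,150,90),(125,255,255))
    print(n,"yellow",[(a,p.round(),ray(c,*p,.008).round(4)) for a,p in blob(y)])
    print("blue",[(a,p.round(),ray(c,*p,.013).round(4)) for a,p in blob(b)])
    g=(249,197) if n=="top" else (396,286)
    print("grey approx",ray(c,*g,.013).round(4))
    for p,z in(((436,242),0),((384,217),0),((329,214),0),((137,173),0)) if n=="top" else (((241,203),0),((279,206),0),((322,243),0),((503,275),0)):
        print(p,W[p[1],p[0]].round(4))
E
```

```text
rot [[0.315, -0.0, 0.949], [-0.949, 0.002, 0.315], [-0.002, -1.0, 0.0]]
top yellow [(np.int32(921), array([283., 207.]), array([0.5409, 0.1048, 0.008 ])), (np.int32(640), array([332., 223.]), array([0.5146, 0.0217, 0.008 ])), (np.int32(212), array([380., 246.]), array([ 0.4753, -0.0587,  0.008 ])), (np.int32(285), array([424., 254.]), array([ 0.4623, -0.1313,  0.008 ]))]
blue [(np.int32(437), array([465., 261.]), array([ 0.4499, -0.1969,  0.013 ]))]
grey approx [0.5574 0.1618 0.013 ]
(436, 242) [ 0.4687 -0.1355  0.1033]
(384, 217) [ 0.5026 -0.0566  0.1241]
(329, 214) [0.5178 0.0254 0.0679]
(137, 173) [0.5792 0.3277 0.0873]
scene yellow [(np.int32(161), array([243., 244.]), array([ 0.4787, -0.1381,  0.008 ])), (np.int32(310), array([319., 267.]), array([0.5224, 0.024 , 0.008 ])), (np.int32(530), array([362., 278.]), array([0.5416, 0.106 , 0.008 ]))]
blue [(np.int32(50), array([ 66., 189.]), array([ 0.342, -0.606,  0.013])), (np.int32(196), array([219., 232.]), array([ 0.4529, -0.195 ,  0.013 ]))]
grey approx [0.5595 0.168  0.013 ]
(241, 203) [ 0.4787 -0.1313  0.1067]
(279, 206) [ 0.5056 -0.051   0.1253]
(322, 243) [0.5244 0.0296 0.066 ]
(503, 275) [0.5904 0.3305 0.0877]
```

```bash
cat >> h.py <<'E'
u=np.array([.286,.9582]); P4=np.array([.5412,.1053]); MARK={4-i:P4-.085*i*u for i in range(4)}
H=dict(tiny=.058,small=.078,medium=.098,large=.118)
def go(xy,z):  # needed shift (cm, tool axes) and turn about tool y to reach TCP xy,z with tool z along the row
    o,r=obs(); d=np.array([*xy,z])-o["eef_pos"]; s=r.inv().apply(d)*100
    tz=np.array([0,0,0.]); X=np.array([.9582,-.286,0]);Rt=np.stack([X,[0,0,-1],[u[0],u[1],0]],1)
    rv=(r.inv()*Ro.from_matrix(Rt)).as_rotvec()
    print("t",round(o["time_s"],2),"pos",o["eef_pos"].round(4),"shift",s.round(2),"turn",rv.round(3),"target-yaw shift",(Rt.T@d*100).round(2),"open",round(o["opening"],3),"F",o["wrist_force"].round(1))
E
python3 - <<'E'
from h import *
print(MARK)
for n in("top","scene"):
    c=dict(np.load(n+"0.npz"))
    for k,xy in dict(medium=(.47,-.135),large=(.5,-.055),tiny=(.52,.027),small=(.585,.33)).items():
        print(n,k,cap(c,xy,.008+H[k]))
go(MARK[2],.2)
E
```

```text
{4: array([0.5412, 0.1053]), 3: array([0.51689 , 0.023853]), 2: array([ 0.49258 , -0.057594]), 1: array([ 0.46827 , -0.139041])}
top medium (np.int64(283), array([ 0.46526076, -0.13737418,  0.10550252]))
top large (np.int64(379), array([ 0.49551867, -0.05688494,  0.12581989]))
top tiny (np.int64(125), array([0.51591374, 0.0254288 , 0.06574473]))
top small (np.int64(189), array([0.58261032, 0.32995718, 0.08575353]))
scene medium (np.int64(119), array([ 0.46952803, -0.13552242,  0.10576846]))
scene large (np.int64(171), array([ 0.50015053, -0.05503749,  0.12575497]))
scene tiny (np.int64(80), array([0.52044444, 0.02696772, 0.06567798]))
scene small (np.int64(158), array([0.58710559, 0.33159097, 0.08612973]))
t 0.1 pos [ 0.1813 -0.5452  0.2305] shift [-36.45   3.12  44.92] turn [-0.001 -0.96  -0.001] target-yaw shift [15.89  3.05 55.62] open 1.002 F [-0.4 -0.9  0.4]
```

```bash
python3 -m jog '[[[-2.5,0,3.1],[0,-0.12,0],8.5],[[-2.1,0,3.4],[0,-0.12,0],8.5],[[-1.7,0,3.6],[0,-0.12,0],8.5],[[-1.2,0,3.8],[0,-0.12,0],8.5],[[-0.8,0,3.9],[0,-0.12,0],8.5],[[-0.3,0,4],[0,-0.12,0],8.5],[[0.2,0,4],[0,-0.12,0],8.5],[[0.7,0,4],[0,-0.12,0],8.5],[[1.1,0,3.8],[0,0,0],8.5],[[1.1,0,3.8],[0,0,0],8.5],[[1.1,0,3.8],[0,0,0],8.5],[[1.1,0,3.8],[0,0,0],8.5]]'; python3 -c "
from h import *
go((.4978,-.056),.107-.019+.008)"
```

```text
time_s: 1.1
eef_pos: [0.4347, -0.1256, 0.2263]
eef_rot: [0.703, -0.699, 0.092, -0.089]
wrist_force: [0.1, -1.6, 1.1]
opening: 0.997
t 1.1 pos [ 0.4347 -0.1256  0.2263] shift [ 4.39 13.05  8.27] turn [-0.005  0.034 -0.004] target-yaw shift [ 4.05 13.03  8.48] open 0.997 F [ 0.1 -1.6  1.1]
```

```bash
python3 -m jog '[[[1.5,0.5,3],[-0.005,0.034,-0.004],8.5],[[1.3,1,2.8],[0,0,0],8.5],[[1.3,2,2.7],[0,0,0],8.5],[[0,3.0,0],[0,0,0],8.5],[[0,1.5,0],[0,0,0],8.5]]'; python3 -c "
from h import *
go((.4978,-.056),.103)"
```

```text
time_s: 1.52
eef_pos: [0.5054, -0.0433, 0.148]
eef_rot: [-0.7, 0.7, -0.095, 0.103]
wrist_force: [-0.1, 0.1, -1.3]
opening: 0.992
t 1.52 pos [ 0.5054 -0.0433  0.148 ] shift [-0.43  4.49 -1.44] turn [-0.001  0.008  0.011] target-yaw shift [-0.37  4.5  -1.44] open 0.992 F [-0.1  0.1 -1.3]
```

```bash
python3 -m jog '[[[-0.4,0,-1.4],[0,0.008,0.011],8.5],[[0,0,0],[0,0,0],8.5]]'; python3 -c "
from h import *
go((.4978,-.056),.103)"
```

```text
time_s: 1.68
eef_pos: [0.495, -0.0527, 0.1426]
eef_rot: [0.701, -0.699, 0.104, -0.098]
wrist_force: [-0.4, -0.3, 0.0]
opening: 0.998
t 1.68 pos [ 0.495  -0.0527  0.1426] shift [ 0.4   3.96 -0.24] turn [-0.002  0.004 -0.009] target-yaw shift [ 0.37  3.96 -0.23] open 0.998 F [-0.4 -0.3  0. ]
```

```bash
python3 -m jog '[[[0.4,2,-0.2],[0,0.004,-0.005],8.5],[[0,1.6,0],[0,0,0],8.5],[[0,0.3,0],[0,0,0],8.5],[[0,0,0],[0,0,0],8.5]]'; python3 -c "
from h import *
go((.4978,-.056),.103)"
```

```text
time_s: 2.02
eef_pos: [0.4986, -0.0553, 0.1027]
eef_rot: [0.701, -0.699, 0.104, -0.102]
wrist_force: [-0.3, -0.6, -0.4]
opening: 0.994
t 2.02 pos [ 0.4986 -0.0553  0.1027] shift [-0.06 -0.03 -0.09] turn [-0.002 -0.001 -0.003] target-yaw shift [-0.06 -0.03 -0.09] open 0.994 F [-0.3 -0.6 -0.4]
```

```bash
python3 -m jog '[[[0,0,0],[0,0,0],4.5],[[0,0,0],[0,0,0],4],[[0,0,0],[0,0,0],2],[[0,0,0],[0,0,0],2],[[0,0,0],[0,0,0],2],[[0,0,0],[0,0,0],2],[[0,0,0],[0,0,0],2],[[0,0,0],[0,0,0],2]]'
python3 - <<'E'
from h import *
go((.4978,-.056),.103)
c=imaging.camera("scene"); cv2.imwrite("pics/s1.png",cv2.resize(c["frame"][130:330,150:450,::-1],None,fx=2.5,fy=2.5))
E
```

```text
time_s: 2.68
eef_pos: [0.5005, -0.0556, 0.1067]
eef_rot: [0.7, -0.699, 0.102, -0.104]
wrist_force: [0.5, -0.0, -2.2]
opening: 0.35
t 2.68 pos [ 0.5005 -0.0556  0.1067] shift [-0.25  0.37 -0.12] turn [-0.002 -0.002  0.002] target-yaw shift [-0.24  0.37 -0.12] open 0.35 F [ 0.5 -0.  -2.2]
```

View pics/s1.png

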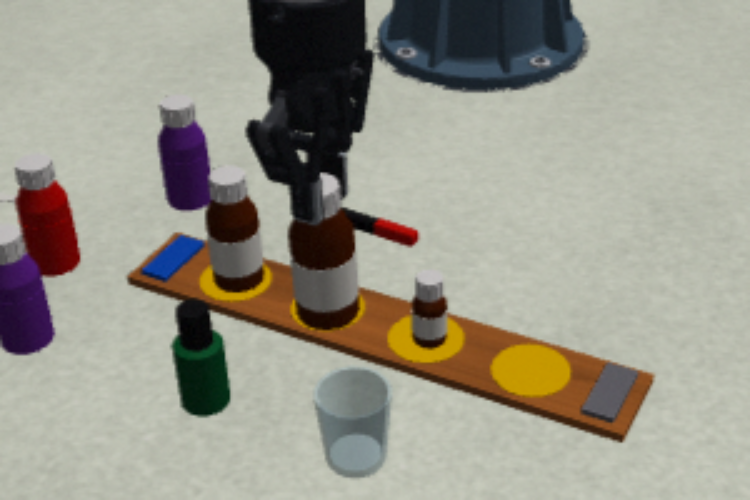

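The view shows both fingers on the large cap (crop 320,195) and the bottle upright. Now lifting it and carrying it to mark 4.

```bash
python3 -m jog '[[[0,-1,0],[0,0,0],2],[[0,-2,0],[0,0,0],2],[[0,-2.5,0],[0,0,0],2],[[0,-2,0],[0,0,0],2],[[0,-1,1],[0,0,0],2],[[0,0,2],[0,0,0],2],[[0,0,3],[0,0,0],2],[[0,0,3],[0,0,0],2],[[0,0,3],[0,0,0],2],[[0,0,2],[0,0,0],2],[[0,0,1],[0,0,0],2],[[0,0,0],[0,0,0],2]]'
python3 - <<'E'
from h import *
go(MARK[4],.110)
E
```

```text
time_s: 3.73
eef_pos: [0.5448, 0.0977, 0.1998]
eef_rot: [0.701, -0.698, 0.104, -0.105]
wrist_force: [-0.7, -0.3, -1.6]
opening: 0.349
t 3.73 pos [0.5448 0.0977 0.1998] shift [-0.58  8.98  0.58] turn [-0.005 -0.006  0.002] target-yaw shift [-0.56  8.98  0.63] open 0.349 F [-0.7 -0.3 -1.6]
```

```bash
python3 -m jog '[[[-0.3,1,0.4],[-0.004,-0.006,0.002],2],[[-0.2,2,0.3],[0,0,0],2],[[0,2.2,0],[0,0,0],2],[[0,1.5,0],[0,0,0],2],[[0,0.7,0],[0,0,0],2],[[0,0.3,0],[0,0,0],2],[[0,0,0],[0,0,0],2]]'
python3 - <<'E'
from h import *
go(MARK[4],.108)
c=imaging.camera("top"); cv2.imwrite("pics/t2.png",cv2.resize(c["frame"][140:300,180:500,::-1],None,fx=2.5,fy=2.5))
E
```

```text
time_s: 4.32
eef_pos: [0.5393, 0.1028, 0.1169]
eef_rot: [-0.699, 0.7, -0.104, 0.101]
wrist_force: [-0.0, -0.2, -1.6]
opening: 0.353
t 4.32 pos [0.5393 0.1028 0.1169] shift [0.12 0.89 0.3 ] turn [ 0.003 -0.001 -0.003] target-yaw shift [0.11 0.89 0.3 ] open 0.353 F [-0.  -0.2 -1.6]
```

```bash
python3 -m jog '[[[0.15,0.5,0.4],[0.003,0,-0.003],2],[[0,0.3,0],[0,0,0],2],[[0,0.15,0],[0,0,0],2],[[0,0.1,0],[0,0,0],2],[[0,0,0],[0,0,0],2]]'
python3 - <<'E'
from h import *
go(MARK[4],.1075)
E
```

```text
time_s: 4.78
eef_pos: [0.5449, 0.1057, 0.1092]
eef_rot: [0.7, -0.699, 0.101, -0.105]
wrist_force: [0.0, 0.6, -2.6]
opening: 0.35
t 4.78 pos [0.5449 0.1057 0.1092] shift [-0.35  0.17 -0.15] turn [-0.002 -0.002  0.007] target-yaw shift [-0.35  0.17 -0.15] open 0.35 F [ 0.   0.6 -2.6]
```

```bash
python3 -m jog '[[[-0.35,0,-0.05],[-0.002,-0.002,0.007],2],[[0,0.1,0],[0,0,0],2],[[0,0.1,0],[0,0,0],2],[[0,0,0],[0,0,0],2]]'
python3 - <<'E'
from h import *
go(MARK[4],.1075)
E
```

```text
time_s: 5.12
eef_pos: [0.5417, 0.1065, 0.1079]
eef_rot: [0.7, -0.7, 0.102, -0.102]
wrist_force: [-0.2, -0.5, -2.2]
opening: 0.351
t 5.12 pos [0.5417 0.1065 0.1079] shift [-0.01  0.04 -0.13] turn [-0.     0.     0.001] target-yaw shift [-0.01  0.04 -0.13] open 0.351 F [-0.2 -0.5 -2.2]
```

```bash
python3 -m jog '[[[0,0.12,-0.1],[0,0,0],2],[[0,0.12,0],[0,0,0],2],[[0,0,0],[0,0,0],2]]'
python3 - <<'E'
from h import *
go(MARK[4],.1075)
c=imaging.camera("scene"); cv2.imwrite("pics/s2.png",cv2.resize(c["frame"][130:330,200:450,::-1],None,fx=3,fy=3))
E
```

```text
time_s: 5.37
eef_pos: [0.5417, 0.1056, 0.1062]
eef_rot: [0.7, -0.7, 0.102, -0.103]
wrist_force: [-0.8, 0.2, -2.0]
opening: 0.348
t 5.37 pos [0.5417 0.1056 0.1062] shift [-0.04 -0.13 -0.04] turn [-0.001  0.     0.001] target-yaw shift [-0.04 -0.13 -0.04] open 0.348 F [-0.8  0.2 -2. ]
```

View pics/s2.png

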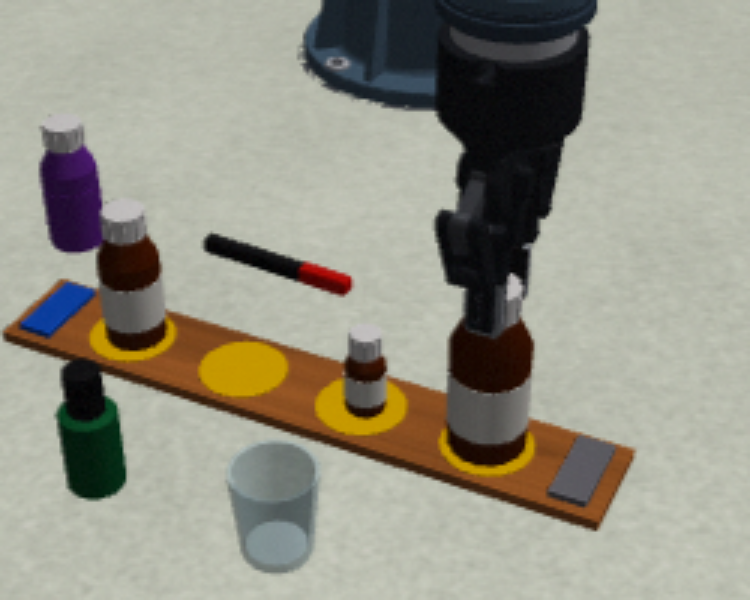

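The scene crop shows the large bottle upright over the end mark (487,445). The wrist force still reads its weight, so I'll lower it in small steps.

```bash
python3 -m jog '[[[0,0.12,0],[0,0,0],2],[[0,0.12,0],[0,0,0],2],[[0,0,0],[0,0,0],2]]'; python3 -m jog '[[[0,0.12,0],[0,0,0],2],[[0,0.12,0],[0,0,0],2],[[0,0,0],[0,0,0],2]]'
```

```text
time_s: 5.67
eef_pos: [0.5424, 0.1059, 0.1065]
eef_rot: [0.7, -0.699, 0.101, -0.103]
wrist_force: [0.3, -0.4, -2.4]
opening: 0.347
time_s: 5.92
eef_pos: [0.5433, 0.1062, 0.1064]
eef_rot: [0.7, -0.699, 0.1, -0.103]
wrist_force: [0.1, -0.3, -1.7]
opening: 0.351
```

```bash
python3 -m jog '[[[-0.15,0.3,0],[0,0,0],2],[[0,0.1,0],[0,0,0],2]]'; python3 -m jog '[[[0,0.3,0],[0,0,0],2],[[0,0,0],[0,0,0],2]]'
```

```text
time_s: 6.08
eef_pos: [0.5441, 0.1069, 0.1061]
eef_rot: [0.701, -0.699, 0.099, -0.105]
wrist_force: [-3.4, -0.4, 3.5]
opening: 0.351
time_s: 6.25
eef_pos: [0.5453, 0.1073, 0.1068]
eef_rot: [0.701, -0.699, 0.098, -0.106]
wrist_force: [0.5, 0.2, -2.2]
opening: 0.35
```

```bash
python3 -c "
from h import *
go(MARK[4],.1065)"
```

```text
t 6.25 pos [0.5453 0.1073 0.1068] shift [-0.34  0.02 -0.31] turn [-0.005  0.001  0.011] target-yaw shift [-0.34  0.03 -0.31] open 0.35 F [ 0.5  0.2 -2.2]
```

```bash
python3 -m jog '[[[-0.35,-0.05,-0.3],[-0.004,0,0.011],2],[[0,0,0],[0,0,0],2]]'; python3 -c "
from h import *
go(MARK[4],.1065)"
```

```text
time_s: 6.42
eef_pos: [0.5409, 0.1053, 0.107]
eef_rot: [0.7, -0.7, 0.102, -0.102]
wrist_force: [-0.8, 0.0, -2.9]
opening: 0.353
t 6.42 pos [0.5409 0.1053 0.107 ] shift [0.03 0.05 0.01] turn [-0.001  0.002 -0.   ] target-yaw shift [0.03 0.05 0.01] open 0.353 F [-0.8  0.  -2.9]
```

```bash
python3 -m jog '[[[0,0.1,0],[0,0,0],2],[[0,0.0,0],[0,0,0],4],[[0,0,0],[0,0,0],5],[[0,0,0],[0,0,0],6],[[0,0,0],[0,0,0],8.5],[[0,0,0],[0,0,0],8.5],[[0,-1.5,0],[0,0,0],8.5],[[0,-3,0],[0,0,0],8.5],[[0,-3,0],[0,0,0],8.5],[[0,-1,0],[0,0,0],8.5],[[0,0,0],[0,0,0],8.5]]'
python3 - <<'E'
from h import *
for n in("top","scene"):
    c=imaging.camera(n)
    for k,xy in dict(medium=(.468,-.136),large=(.541,.105),tiny=(.518,.026)).items():
        print(n,k,cap(c,xy,.008+H[k]))
    cv2.imwrite(f"pics/{n}3.png",cv2.resize(c["frame"][140:340,180:500,::-1],None,fx=2.5,fy=2.5))
print(MARK[4]); go((.518,.026),.047)
E
```

```text
time_s: 7.33
eef_pos: [0.5388, 0.1047, 0.1896]
eef_rot: [-0.7, 0.7, -0.105, 0.099]
wrist_force: [0.9, -0.7, -0.4]
opening: 0.992
top medium (np.int64(278), array([ 0.4655252 , -0.13747125,  0.10562426]))
top large (np.int64(0), None)
top tiny (np.int64(120), array([0.51599857, 0.0255778 , 0.0655685 ]))
scene medium (np.int64(122), array([ 0.4699132 , -0.1354827 ,  0.10574206]))
scene large (np.int64(208), array([0.54152773, 0.10488866, 0.12594743]))
scene tiny (np.int64(83), array([0.52069429, 0.02694601, 0.06556417]))
[0.5412 0.1053]
t 7.43 pos [0.5377 0.1047 0.1873] shift [ 0.5  14.04 -8.07] turn [ 0.002  0.001 -0.01 ] target-yaw shift [ 0.36 14.03 -8.1 ] open 0.997 F [-0.2 -0.6 -0.9]
```

View pics/scene3.png

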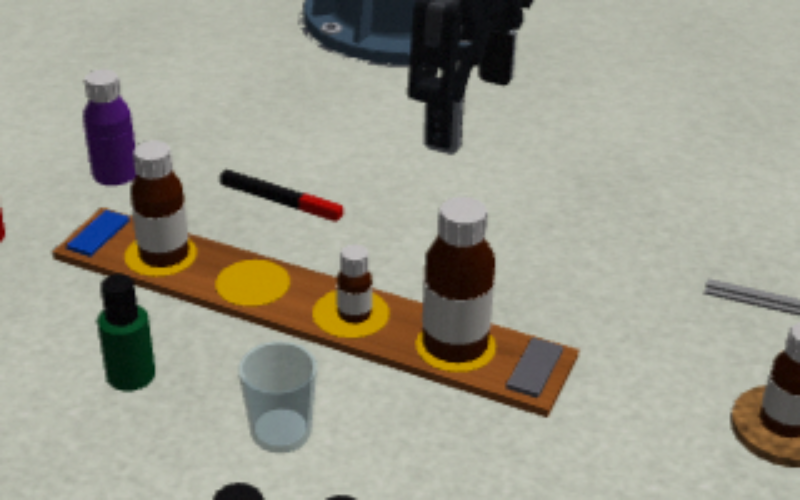

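The scene crop shows the large bottle upright and centred on the grey-end mark (458,345), and the fingers are clear. Tiny is next: mark 3 → mark 2.

```bash
python3 -m jog '[[[0.3,0,-2],[0.002,0,-0.01],8.5],[[0.2,0,-3],[0,0,0],8.5],[[0,0.5,-2],[0,0,0],8.5],[[0,1.5,-0.8],[0,0,0],8.5],[[0,3,0],[0,0,0],8.5],[[0,3,0],[0,0,0],8.5],[[0,2,0],[0,0,0],8.5],[[0,0.5,0],[0,0,0],8.5],[[0,0,0],[0,0,0],8.5]]'; python3 -c "
from h import *
go((.5185,.0262),.047)"
```

```text
time_s: 8.18
eef_pos: [0.5099, 0.0264, 0.0642]
eef_rot: [0.7, -0.7, 0.108, -0.096]
wrist_force: [0.4, 0.2, 0.3]
opening: 0.997
t 8.18 pos [0.5099 0.0264 0.0642] shift [0.86 1.7  0.23] turn [ 0.003  0.001 -0.018] target-yaw shift [0.82 1.72 0.23] open 0.997 F [0.4 0.2 0.3]
```

```bash
python3 -m jog '[[[0.85,0.7,0.2],[0.003,0,-0.018],8.5],[[0,0.7,0],[0,0,0],8.5],[[0,0.1,0],[0,0,0],8.5],[[0,0,0],[0,0,0],8.5]]'; python3 -c "
from h import *
go((.5185,.0262),.047)"
```

```text
time_s: 8.52
eef_pos: [0.5174, 0.0265, 0.0478]
eef_rot: [0.7, -0.7, 0.103, -0.101]
wrist_force: [0.3, 1.3, 0.2]
opening: 0.997
t 8.52 pos [0.5174 0.0265 0.0478] shift [0.11 0.08 0.01] turn [-0.     0.001 -0.003] target-yaw shift [0.11 0.08 0.01] open 0.997 F [0.3 1.3 0.2]
```

```bash
python3 -m jog '[[[0.1,0,0],[0,0,0],4],[[0,0,0],[0,0,0],3],[[0,0,0],[0,0,0],1],[[0,0,0],[0,0,0],1],[[0,0,0],[0,0,0],1],[[0,0,0],[0,0,0],1],[[0,0,0],[0,0,0],1],[[0,0,0],[0,0,0],1]]'; python3 -c "
from h import *
go(MARK[2],.05)"
```

```text
time_s: 9.18
eef_pos: [0.5204, 0.0261, 0.0514]
eef_rot: [0.7, -0.7, 0.101, -0.102]
wrist_force: [-0.2, 0.4, -0.4]
opening: 0.203
t 9.18 pos [0.5204 0.0261 0.0514] shift [-0.29  0.13 -8.82] turn [-0.001  0.002  0.002] target-yaw shift [-0.27  0.14 -8.82] open 0.203 F [-0.2  0.4 -0.4]
```

```bash
python3 -m jog '[[[0,-1,0],[0,0,0],1],[[0,-1.2,0],[0,0,0],1],[[0,-0.3,-1],[0,0,0],1],[[0,0,-2],[0,0,0],1],[[0,0,-2],[0,0,0],1],[[0,0,-1.5],[0,0,0],1],[[0,0,-0.5],[0,0,0],1],[[0,0,0],[0,0,0],1]]'; python3 -c "
from h import *
go(MARK[2],.0515)"
```

```text
time_s: 9.85
eef_pos: [0.4995, -0.0455, 0.0803]
eef_rot: [-0.7, 0.7, -0.099, 0.102]
wrist_force: [0.6, -0.3, -0.5]
opening: 0.2
t 9.85 pos [ 0.4995 -0.0455  0.0803] shift [-0.34  2.88 -1.35] turn [0.    0.005 0.004] target-yaw shift [-0.32  2.88 -1.36] open 0.2 F [ 0.6 -0.3 -0.5]
```

```bash
python3 -m jog '[[[-0.3,0.8,-0.9],[0,0.005,0.004],1],[[0,1,-0.4],[0,0,0],1],[[0,0.6,0],[0,0,0],1],[[0,0.2,0],[0,0,0],1],[[0,0,0],[0,0,0],1]]'; python3 -c "
from h import *
go(MARK[2],.0515)"
```

```text
time_s: 10.27
eef_pos: [0.4919, -0.0573, 0.0512]
eef_rot: [0.7, -0.699, 0.103, -0.102]
wrist_force: [0.1, 0.8, -0.5]
opening: 0.201
t 10.27 pos [ 0.4919 -0.0573  0.0512] shift [ 0.07 -0.03 -0.01] turn [-0.    -0.001 -0.002] target-yaw shift [ 0.07 -0.03 -0.01] open 0.201 F [ 0.1  0.8 -0.5]
```

Tiny is on mark 2. Release it, go up, then over to the medium bottle.

```bash
python3 -m jog '[[[0,0.05,0],[0,0,0],1],[[0,0,0],[0,0,0],3],[[0,0,0],[0,0,0],4],[[0,0,0],[0,0,0],6],[[0,0,0],[0,0,0],8.5],[[0,0,0],[0,0,0],8.5],[[0,-1.5,0],[0,0,0],8.5],[[0,-3,0],[0,0,0],8.5],[[0,-3,0],[0,0,0],8.5],[[0,-1.5,0],[0,0,0],8.5],[[0,0,0],[0,0,0],8.5]]'
python3 - <<'E'
from h import *
for n in("top","scene"):
    c=imaging.camera(n)
    for k,xy in dict(medium=(.468,-.136),large=(.541,.105),tiny=(.492,-.057)).items():
        print(n,k,cap(c,xy,.008+H[k]))
go((.4685,-.1365),.085)
E
```

```text
time_s: 11.18
eef_pos: [0.491, -0.0547, 0.1423]
eef_rot: [0.701, -0.699, 0.104, -0.099]
wrist_force: [-0.4, 0.1, 0.6]
opening: 0.996
top medium (np.int64(44), array([ 0.46847701, -0.12764707,  0.10512614]))
top large (np.int64(356), array([0.53664234, 0.1030496 , 0.12574022]))
top tiny (np.int64(0), None)
scene medium (np.int64(118), array([ 0.46960083, -0.1357672 ,  0.10583959]))
scene large (np.int64(210), array([0.54163824, 0.10512954, 0.12594475]))
scene tiny (np.int64(73), array([ 0.49258995, -0.05561515,  0.06565089]))
t 11.28 pos [ 0.4895 -0.0543  0.1396] shift [ 0.38  5.44 -8.49] turn [-0.001  0.002 -0.011] target-yaw shift [ 0.34  5.46 -8.48] open 0.994 F [-0.6  1.2 -0.3]
```

```bash
python3 -m jog '[[[0.3,0,-2],[0,0,-0.011],8.5],[[0.2,0,-3],[0,0,0],8.5],[[0,0,-2],[0,0,0],8.5],[[0,0,-0.8],[0,0,0],8.5],[[0,0,0],[0,0,0],8.5]]'; python3 -c "
from h import *
go((.469,-.136),.084)"
```

```text
time_s: 11.7
eef_pos: [0.4676, -0.1298, 0.1315]
eef_rot: [0.702, -0.698, 0.104, -0.097]
wrist_force: [0.6, 0.9, 0.9]
opening: 0.997
t 11.7 pos [ 0.4676 -0.1298  0.1315] shift [ 0.36  4.74 -0.57] turn [-0.004  0.005 -0.011] target-yaw shift [ 0.31  4.75 -0.55] open 0.997 F [0.6 0.9 0.9]
```

```bash
python3 -m jog '[[[0.3,1,-0.5],[-0.004,0.005,-0.011],8.5],[[0,2,0],[0,0,0],8.5],[[0,1.2,0],[0,0,0],8.5],[[0,0.2,0],[0,0,0],8.5],[[0,0,0],[0,0,0],8.5]]'; python3 -c "
from h import *
go((.469,-.136),.084)"
```

```text
time_s: 12.12
eef_pos: [0.4672, -0.1316, 0.0816]
eef_rot: [0.701, -0.698, 0.105, -0.101]
wrist_force: [-0.1, -0.1, -0.1]
opening: 0.996
t 12.12 pos [ 0.4672 -0.1316  0.0816] shift [ 0.3  -0.25 -0.37] turn [-0.003 -0.002 -0.006] target-yaw shift [ 0.3  -0.24 -0.37] open 0.996 F [-0.1 -0.1 -0.1]
```

```bash
python3 -m jog '[[[0.3,-0.25,-0.4],[-0.003,-0.002,-0.006],8.5],[[0,0,0],[0,0,0],8.5]]'; python3 -c "
from h import *
go((.469,-.136),.084)"
```

```text
time_s: 12.28
eef_pos: [0.4688, -0.1352, 0.0838]
eef_rot: [0.7, -0.699, 0.102, -0.101]
wrist_force: [0.1, -0.1, 0.6]
opening: 0.993
t 12.28 pos [ 0.4688 -0.1352  0.0838] shift [ 0.04 -0.02 -0.07] turn [-0.001  0.001 -0.001] target-yaw shift [ 0.04 -0.02 -0.07] open 0.993 F [ 0.1 -0.1  0.6]
```

```bash
python3 -m jog '[[[0,0,0],[0,0,0],4.5],[[0,0,0],[0,0,0],3.5],[[0,0,0],[0,0,0],1.8],[[0,0,0],[0,0,0],1.8],[[0,0,0],[0,0,0],1.8],[[0,0,0],[0,0,0],1.8],[[0,0,0],[0,0,0],1.8],[[0,0,0],[0,0,0],1.8]]'; python3 -c "
from h import *
go(MARK[3],.16)"
```

```text
time_s: 12.95
eef_pos: [0.4707, -0.1357, 0.0868]
eef_rot: [-0.699, 0.7, -0.1, 0.103]
wrist_force: [0.4, 0.4, -0.6]
opening: 0.302
t 12.95 pos [ 0.4707 -0.1357  0.0868] shift [-0.08 -7.32 16.61] turn [0.    0.002 0.004] target-yaw shift [-0.14 -7.32 16.61] open 0.302 F [ 0.4  0.4 -0.6]
```

```bash
python3 -m jog '[[[0,-1,0],[0,0,0],1.8],[[0,-2,0],[0,0,0],1.8],[[0,-2.5,0],[0,0,0],1.8],[[0,-2,0],[0,0,0],1.8],[[0,-1,1],[0,0,0],1.8],[[0,0,2],[0,0,0],1.8],[[0,0,3],[0,0,0],1.8],[[0,0,3],[0,0,0],1.8],[[0,0,3],[0,0,0],1.8],[[0,0,2],[0,0,0],1.8],[[0,0,1],[0,0,0],1.8],[[0,0,0],[0,0,0],1.8]]'
python3 - <<'E'
from h import *
go(MARK[3],.087)
E
```

```text
time_s: 13.95
eef_pos: [0.5147, 0.0129, 0.1833]
eef_rot: [-0.699, 0.7, -0.101, 0.106]
wrist_force: [-0.4, -0.4, -0.9]
opening: 0.304
t 13.95 pos [0.5147 0.0129 0.1833] shift [-0.17  9.63  1.11] turn [-0.    -0.003  0.007] target-yaw shift [-0.1   9.63  1.11] open 0.304 F [-0.4 -0.4 -0.9]
```

```bash
python3 -m jog '[[[-0.1,1,0.8],[0,-0.003,0.007],1.8],[[0,2,0.4],[0,0,0],1.8],[[0,2.5,0],[0,0,0],1.8],[[0,1.8,0],[0,0,0],1.8],[[0,0.7,0],[0,0,0],1.8],[[0,0,0],[0,0,0],1.8]]'
python3 - <<'E'
from h import *
go(MARK[3],.087)
E
```

```text
time_s: 14.45
eef_pos: [0.5175, 0.0217, 0.0999]
eef_rot: [-0.699, 0.7, -0.103, 0.103]
wrist_force: [-0.1, -0.4, -1.7]
opening: 0.304
t 14.45 pos [0.5175 0.0217 0.0999] shift [-0.12  1.28  0.19] turn [ 0.001 -0.003  0.001] target-yaw shift [-0.12  1.29  0.19] open 0.304 F [-0.1 -0.4 -1.7]
```

```bash
python3 -m jog '[[[-0.1,0.6,0.2],[0,-0.003,0],1.8],[[0,0.5,0],[0,0,0],1.8],[[0,0.1,0],[0,0,0],1.8],[[0,0,0],[0,0,0],1.8]]'
python3 - <<'E'
from h import *
go(MARK[3],.087)
E
```

```text
time_s: 14.78
eef_pos: [0.5177, 0.0223, 0.0879]
eef_rot: [-0.699, 0.7, -0.102, 0.103]
wrist_force: [-0.4, 0.4, -1.1]
opening: 0.307
t 14.78 pos [0.5177 0.0223 0.0879] shift [-0.12  0.09  0.13] turn [ 0.001 -0.002  0.001] target-yaw shift [-0.12  0.09  0.13] open 0.307 F [-0.4  0.4 -1.1]
```

```bash
python3 -m jog '[[[-0.1,0,0.2],[0,0,0],1.8],[[0,0.1,0],[0,0,0],1.8],[[0,0,0],[0,0,0],1.8]]'
python3 - <<'E'
from h import *
go(MARK[3],.087)
E
```

```text
time_s: 15.03
eef_pos: [0.5187, 0.0244, 0.0886]
eef_rot: [-0.699, 0.7, -0.101, 0.104]
wrist_force: [-0.6, 0.9, -1.3]
opening: 0.301
t 15.03 pos [0.5187 0.0244 0.0886] shift [-0.16  0.16 -0.1 ] turn [ 0.001 -0.002  0.005] target-yaw shift [-0.16  0.16 -0.1 ] open 0.301 F [-0.6  0.9 -1.3]
```

```bash
python3 -m jog '[[[-0.25,0.2,0],[0,-0.002,0.005],1.8],[[0,0.05,0],[0,0,0],1.8],[[0,0,0],[0,0,0],1.8]]'
python3 - <<'E'
from h import *
go(MARK[3],.087)
E
```

```text
time_s: 15.28
eef_pos: [0.5169, 0.0253, 0.087]
eef_rot: [-0.699, 0.7, -0.101, 0.102]
wrist_force: [-0.1, 0.4, -1.9]
opening: 0.302
t 15.28 pos [0.5169 0.0253 0.087 ] shift [ 0.04  0.   -0.14] turn [0.001 0.001 0.001] target-yaw shift [ 0.04  0.   -0.14] open 0.302 F [-0.1  0.4 -1.9]
```

```bash
python3 -m jog '[[[0,0.05,-0.05],[0,0,0],1.8],[[0,0,0],[0,0,0],4],[[0,0,0],[0,0,0],5],[[0,0,0],[0,0,0],6],[[0,0,0],[0,0,0],8.5],[[0,0,0],[0,0,0],8.5],[[0,-1.5,0],[0,0,0],8.5],[[0,-3,0],[0,0,0],8.5],[[0,-1,0],[0,0,0],8.5],[[0,0,-1.5],[0,0,0],8.5],[[0,0,-3],[0,0,0],8.5],[[0,0,-1.5],[0,0,0],8.5]]'
python3 - <<'E'
from h import *
go((.4926,-.0567),.047)
E
```

```text
time_s: 16.28
eef_pos: [0.5002, -0.0318, 0.1441]
eef_rot: [-0.7, 0.7, -0.099, 0.101]
wrist_force: [0.8, -0.2, 0.2]
opening: 0.997
t 16.28 pos [ 0.5002 -0.0318  0.1441] shift [-0.06  9.71 -2.6 ] turn [0.    0.006 0.003] target-yaw shift [-0.02  9.71 -2.6 ] open 0.997 F [ 0.8 -0.2  0.2]
```

```bash
python3 -m jog '[[[0,0.5,-0.8],[0,0.006,0.003],8.5],[[0,2,-0.4],[0,0,0],8.5],[[0,3,0],[0,0,0],8.5],[[0,2,0],[0,0,0],8.5],[[0,0.5,0],[0,0,0],8.5],[[0,0,0],[0,0,0],8.5]]'
python3 - <<'E'
from h import *
go((.4926,-.0567),.048)
for n in("scene",):
    c=imaging.camera(n)
    for k,xy in dict(medium=MARK[3],large=(.541,.105),tiny=(.492,-.057)).items():
        print(n,k,cap(c,xy,.008+H[k]))
E
```

```text
time_s: 16.78
eef_pos: [0.498, -0.0475, 0.0614]
eef_rot: [-0.699, 0.7, -0.103, 0.106]
wrist_force: [-0.2, -0.0, 0.3]
opening: 0.995
t 16.78 pos [ 0.498  -0.0475  0.0614] shift [-0.25  1.34 -1.03] turn [ 0.001 -0.007  0.005] target-yaw shift [-0.25  1.34 -1.03] open 0.995 F [-0.2 -0.   0.3]
scene medium (np.int64(143), array([0.51617003, 0.02443079, 0.10591876]))
scene large (np.int64(207), array([0.54143582, 0.10514316, 0.12589335]))
scene tiny (np.int64(64), array([ 0.49213752, -0.05436622,  0.06566675]))
```

```bash
python3 -m jog '[[[-0.25,0.4,-0.9],[0.001,-0.007,0.005],8.5],[[0,0.5,0],[0,0,0],8.5],[[0,0.1,0],[0,0,0],8.5],[[0,0,0],[0,0,0],8.5]]'
python3 - <<'E'
from h import *
go((.4926,-.0562),.048)
E
```

```text
time_s: 17.17
eef_pos: [0.4957, -0.0552, 0.0545]
eef_rot: [-0.7, 0.7, -0.1, 0.104]
wrist_force: [0.2, 0.7, -0.3]
opening: 0.994
t 17.17 pos [ 0.4957 -0.0552  0.0545] shift [-0.27  0.65 -0.19] turn [-0.001  0.001  0.005] target-yaw shift [-0.27  0.65 -0.19] open 0.994 F [ 0.2  0.7 -0.3]
```

```bash
python3 -m jog '[[[-0.25,0.5,-0.1],[0,0,0.005],8.5],[[0,0.2,0],[0,0,0],8.5],[[0,0,0],[0,0,0],8.5]]'
python3 - <<'E'
from h import *
go((.4926,-.0562),.048)
E
```

```text
time_s: 17.42
eef_pos: [0.4945, -0.0552, 0.0487]
eef_rot: [0.7, -0.7, 0.101, -0.103]
wrist_force: [-0.4, 0.2, -0.4]
opening: 0.995
t 17.42 pos [ 0.4945 -0.0552  0.0487] shift [-0.15  0.07 -0.16] turn [-0.001  0.001  0.003] target-yaw shift [-0.15  0.07 -0.16] open 0.995 F [-0.4  0.2 -0.4]
```

```bash
python3 -m jog '[[[-0.2,0.1,-0.1],[0,0,0.003],4],[[0,0,0],[0,0,0],3],[[0,0,0],[0,0,0],1],[[0,0,0],[0,0,0],1],[[0,0,0],[0,0,0],1],[[0,0,0],[0,0,0],1],[[0,0,0],[0,0,0],1],[[0,0,0],[0,0,0],1]]'; python3 -c "
from h import *
go(MARK[1],.0515)"
```

```text
time_s: 18.08
eef_pos: [0.4924, -0.0553, 0.0481]
eef_rot: [0.7, -0.7, 0.101, -0.102]
wrist_force: [1.1, 0.2, -0.6]
opening: 0.197
t 18.08 pos [ 0.4924 -0.0553  0.0481] shift [ 0.07 -0.34 -8.71] turn [-0.001  0.002  0.001] target-yaw shift [ 0.08 -0.34 -8.71] open 0.197 F [ 1.1  0.2 -0.6]
```

```bash
python3 -m jog '[[[0,-1,0],[0,0,0],1],[[0,-1.2,0],[0,0,0],1],[[0,-0.3,-1],[0,0,0],1],[[0,0,-2],[0,0,0],1],[[0,0,-2],[0,0,0],1],[[0,0,-1.7],[0,0,0],1],[[0,0,-0.6],[0,0,0],1],[[0,0,0],[0,0,0],1]]'; python3 -c "
from h import *
go(MARK[1],.0485)"
```

```text
time_s: 18.75
eef_pos: [0.471, -0.1302, 0.0772]
eef_rot: [-0.699, 0.7, -0.099, 0.102]
wrist_force: [0.3, -0.3, 0.4]
opening: 0.206
t 18.75 pos [ 0.471  -0.1302  0.0772] shift [-0.02  2.87 -0.92] turn [0.001 0.004 0.004] target-yaw shift [-0.01  2.87 -0.92] open 0.206 F [ 0.3 -0.3  0.4]
```

```bash
python3 -m jog '[[[0,0.8,-0.6],[0,0.004,0.004],1],[[0,1,-0.2],[0,0,0],1],[[0,0.6,0],[0,0,0],1],[[0,0.2,0],[0,0,0],1],[[0,0,0],[0,0,0],1]]'; python3 -c "
from h import *
go(MARK[1],.0485)"
```

```text
time_s: 19.17
eef_pos: [0.4683, -0.1374, 0.048]
eef_rot: [0.7, -0.7, 0.103, -0.102]
wrist_force: [0.8, 0.8, 2.9]
opening: 0.206
t 19.17 pos [ 0.4683 -0.1374  0.048 ] shift [ 0.05 -0.05 -0.16] turn [-0.    -0.    -0.002] target-yaw shift [ 0.05 -0.05 -0.16] open 0.206 F [0.8 0.8 2.9]
```

```bash
python3 -m jog '[[[0,-0.15,-0.15],[0,0,0],1],[[0,0,0],[0,0,0],1],[[0,0.05,0],[0,0,0],1]]'; python3 -c "
from h import *
go(MARK[1],.0485)"
```

```text
time_s: 19.42
eef_pos: [0.4676, -0.1375, 0.0483]
eef_rot: [0.7, -0.699, 0.103, -0.1]
wrist_force: [-0.1, -0.2, -0.3]
opening: 0.204
t 19.42 pos [ 0.4676 -0.1375  0.0483] shift [ 0.11 -0.02 -0.13] turn [-0.001  0.002 -0.003] target-yaw shift [ 0.11 -0.02 -0.13] open 0.204 F [-0.1 -0.2 -0.3]
```

```bash
python3 -m jog '[[[0.05,0,-0.1],[0,0,0],1],[[0,0,0],[0,0,0],3],[[0,0,0],[0,0,0],4],[[0,0,0],[0,0,0],6],[[0,0,0],[0,0,0],8.5],[[0,0,0],[0,0,0],8.5],[[0,-2,0],[0,0,0],8.5],[[0,-3.5,0],[0,0,0],8.5],[[0,-3.5,0],[0,0,0],8.5],[[0,-2.5,0],[0,0,0],8.5],[[0,-0.5,0],[0,0,0],8.5]]'
python3 - <<'E'
from h import *
for n in("top","scene"):
    c=imaging.camera(n)
    for k,xy in dict(medium=MARK[3],large=(.541,.105),tiny=MARK[1],small=(.585,.33)).items():
        print(n,k,cap(c,xy,.008+H[k]))
go((.5855,.331),.165)
E
```

```text
time_s: 20.33
eef_pos: [0.466, -0.1373, 0.1708]
eef_rot: [0.701, -0.698, 0.105, -0.098]
wrist_force: [0.5, -1.2, 1.3]
opening: 0.995
top medium (np.int64(267), array([0.51145212, 0.02228888, 0.10562216]))
top large (np.int64(357), array([0.53664555, 0.10290404, 0.12589406]))
top tiny (np.int64(90), array([ 0.46546444, -0.13825042,  0.06574614]))
top small (np.int64(193), array([0.58269302, 0.32980399, 0.08578201]))
scene medium (np.int64(142), array([0.51619687, 0.0242779 , 0.10581427]))
scene large (np.int64(206), array([0.54148995, 0.10484421, 0.1259857 ]))
scene tiny (np.int64(68), array([ 0.46878863, -0.13871858,  0.06526129]))
scene small (np.int64(159), array([0.58679746, 0.33124887, 0.08591675]))
t 20.43 pos [ 0.465  -0.1368  0.1681] shift [-1.73  0.48 48.27] turn [-0.003  0.002 -0.013] target-yaw shift [-1.83  0.31 48.27] open 0.995 F [-0.1 -0.4 -0.9]
```

All three stand where they should. Now to the small bottle on the coaster.

```bash
python3 -m jog '[[[-0.2,0,2.5],[-0.003,0.002,-0.013],8.5],[[-0.2,0,4],[0,0,0],8.5],[[-0.2,0,4],[0,0,0],8.5],[[-0.2,0,4],[0,0,0],8.5],[[-0.2,0,4],[0,0,0],8.5],[[-0.2,0,4],[0,0,0],8.5],[[-0.2,0,4],[0,0,0],8.5],[[-0.2,0,4],[0,0,0],8.5],[[-0.2,0,4],[0,0,0],8.5],[[0,0,3.5],[0,0,0],8.5],[[0,0,2],[0,0,0],8.5],[[0,0,0],[0,0,0],8.5]]'; python3 -c "
from h import *
go((.586,.331),.066)"
```

```text
time_s: 21.43
eef_pos: [0.5536, 0.2672, 0.1394]
eef_rot: [-0.697, 0.701, -0.117, 0.094]
wrist_force: [-0.2, 0.0, -0.4]
opening: 0.998
t 21.43 pos [0.5536 0.2672 0.1394] shift [1.44 7.22 7.13] turn [ 0.011 -0.009 -0.031] target-yaw shift [1.28 7.34 7.04] open 0.998 F [-0.2  0.  -0.4]
```

```bash
python3 -m jog '[[[0.5,0,2],[0.011,-0.009,-0.031],8.5],[[0.5,0,2.5],[0,0,0],8.5],[[0.3,0.5,1.3],[0,0,0],8.5],[[0,1.5,0],[0,0,0],8.5],[[0,1.5,0],[0,0,0],8.5],[[0,0,0],[0,0,0],8.5]]'; python3 -c "
from h import *
go((.586,.331),.066)"
```

```text
time_s: 21.93
eef_pos: [0.5757, 0.3179, 0.087]
eef_rot: [-0.696, 0.703, -0.107, 0.095]
wrist_force: [-0.6, -0.4, -0.3]
opening: 0.995
t 21.93 pos [0.5757 0.3179 0.087 ] shift [0.64 2.08 1.57] turn [ 0.012  0.003 -0.015] target-yaw shift [0.61 2.1  1.55] open 0.995 F [-0.6 -0.4 -0.3]
```

```bash
python3 -m jog '[[[0.6,0.2,1.4],[0.012,0.003,-0.015],8.5],[[0,1,0],[0,0,0],8.5],[[0,0.6,0],[0,0,0],8.5],[[0,0,0],[0,0,0],8.5]]'; python3 -c "
from h import *
go((.586,.331),.066)"
```

```text
time_s: 22.27
eef_pos: [0.584, 0.3276, 0.0635]
eef_rot: [-0.698, 0.701, -0.104, 0.102]
wrist_force: [0.6, -0.2, -0.2]
opening: 0.993
t 22.27 pos [0.584  0.3276 0.0635] shift [ 0.09 -0.26  0.38] turn [ 0.004 -0.002 -0.004] target-yaw shift [ 0.09 -0.25  0.38] open 0.993 F [ 0.6 -0.2 -0.2]
```

```bash
python3 -m jog '[[[0.1,-0.25,0.4],[0.004,-0.002,-0.004],8.5],[[0,0,0],[0,0,0],4.5],[[0,0,0],[0,0,0],3.5],[[0,0,0],[0,0,0],1.4],[[0,0,0],[0,0,0],1.4],[[0,0,0],[0,0,0],1.4],[[0,0,0],[0,0,0],1.4],[[0,0,0],[0,0,0],1.4],[[0,0,0],[0,0,0],1.4]]'; python3 -c "
from h import *
go(MARK[2],.23)"
```

```text
time_s: 23.02
eef_pos: [0.5877, 0.3312, 0.069]
eef_rot: [0.7, -0.699, 0.101, -0.104]
wrist_force: [1.2, 0.1, -0.4]
opening: 0.255
t 23.02 pos [0.5877 0.3312 0.069 ] shift [  2.09 -16.2  -39.94] turn [-0.003 -0.001  0.004] target-yaw shift [  2.   -16.1  -39.98] open 0.255 F [ 1.2  0.1 -0.4]
```

```bash
python3 -m jog '[[[0,-1,0],[0,0,0],1.4],[[0,-2,0],[0,0,0],1.4],[[0,-3,0],[0,0,0],1.4],[[0,-3,0],[0,0,0],1.4],[[0,-3,0],[0,0,0],1.4],[[0,-3,0],[0,0,0],1.4],[[0,-1,0],[0,0,0],1.4],[[0,0,0],[0,0,0],1.4]]'; python3 -c "
from h import *
go(MARK[2],.235)"
```

```text
time_s: 23.68
eef_pos: [0.5849, 0.3302, 0.2366]
eef_rot: [-0.699, 0.7, -0.103, 0.102]
wrist_force: [0.1, 0.5, -0.4]
opening: 0.256
t 23.68 pos [0.5849 0.3302 0.2366] shift [  2.27   0.2  -39.8 ] turn [ 0.001 -0.001 -0.001] target-yaw shift [  2.25   0.16 -39.8 ] open 0.256 F [ 0.1  0.5 -0.4]
```

```bash
python3 -m jog '[[[0.1,-0.3,-1.5],[0,0,0],1.4],[[0.2,-0.2,-3],[0,0,0],1.4],[[0.2,-0.2,-4],[0,0,0],1.4],[[0.2,-0.2,-4],[0,0,0],1.4],[[0.2,-0.2,-4],[0,0,0],1.4],[[0.2,-0.2,-4],[0,0,0],1.4],[[0.2,-0.2,-4],[0,0,0],1.4],[[0.2,0,-4],[0,0,0],1.4],[[0.2,0,-3],[0,0,0],1.4],[[0.2,0,-1.5],[0,0,0],1.4],[[0,0,0],[0,0,0],1.4]]'; python3 -c "
from h import *
go(MARK[2],.07)"
```

```text
time_s: 24.6
eef_pos: [0.4977, -0.0018, 0.2359]
eef_rot: [-0.699, 0.701, -0.107, 0.094]
wrist_force: [0.1, -0.0, -0.3]
opening: 0.252
t 24.6 pos [ 0.4977 -0.0018  0.2359] shift [ 1.38 16.59 -5.43] turn [ 0.005  0.005 -0.018] target-yaw shift [ 1.11 16.59 -5.49] open 0.252 F [ 0.1 -0.  -0.3]
```

```bash
python3 -m jog '[[[0.6,0,-2],[0.005,0.005,-0.018],1.4],[[0.4,0,-2],[0,0,0],1.4],[[0,1,-1],[0,0,0],1.4],[[0,2,0],[0,0,0],1.4],[[0,3,0],[0,0,0],1.4],[[0,3,0],[0,0,0],1.4],[[0,2,0],[0,0,0],1.4],[[0,0.5,0],[0,0,0],1.4],[[0,0,0],[0,0,0],1.4]]'; python3 -c "
from h import *
go(MARK[2],.07)"
```

```text
time_s: 25.35
eef_pos: [0.4876, -0.0481, 0.1055]
eef_rot: [0.702, -0.697, 0.106, -0.099]
wrist_force: [-0.3, 0.3, -0.4]
opening: 0.256
t 25.35 pos [ 0.4876 -0.0481  0.1055] shift [ 0.79  3.54 -0.78] turn [-0.005 -0.002 -0.011] target-yaw shift [ 0.75  3.55 -0.76] open 0.256 F [-0.3  0.3 -0.4]
```

```bash
python3 -m jog '[[[0.6,0.8,-0.7],[-0.005,-0.002,-0.011],1.4],[[0,1.3,0],[0,0,0],1.4],[[0,0.9,0],[0,0,0],1.4],[[0,0.1,0],[0,0,0],1.4],[[0,0,0],[0,0,0],1.4]]'; python3 -c "
from h import *
go(MARK[2],.07)"
```

```text
time_s: 25.77
eef_pos: [0.4925, -0.0542, 0.0747]
eef_rot: [0.7, -0.7, 0.101, -0.101]
wrist_force: [-0.6, -0.7, -0.9]
opening: 0.252
t 25.77 pos [ 0.4925 -0.0542  0.0747] shift [ 0.11  0.47 -0.32] turn [-0.     0.003  0.001] target-yaw shift [ 0.11  0.47 -0.32] open 0.252 F [-0.6 -0.7 -0.9]
```

```bash
python3 -m jog '[[[0.1,0.3,-0.35],[0,0.003,0],1.4],[[0,0.2,0],[0,0,0],1.4],[[0,0,0],[0,0,0],1.4]]'; python3 -c "
from h import *
go(MARK[2],.07)"
```

```text
time_s: 26.02
eef_pos: [0.494, -0.0582, 0.0714]
eef_rot: [-0.7, 0.7, -0.1, 0.104]
wrist_force: [0.5, 0.7, -0.5]
opening: 0.26
t 26.02 pos [ 0.494  -0.0582  0.0714] shift [-0.15  0.14  0.01] turn [-0.     0.001  0.004] target-yaw shift [-0.15  0.14  0.01] open 0.26 F [ 0.5  0.7 -0.5]
```

```bash
python3 -m jog '[[[-0.2,0.2,0],[0,0.001,0.004],1.4],[[0,0.05,0],[0,0,0],1.4],[[0,0,0],[0,0,0],1.4]]'; python3 -c "
from h import *
go(MARK[2],.07)"
```

```text
time_s: 26.27
eef_pos: [0.4927, -0.058, 0.0698]
eef_rot: [0.7, -0.7, 0.102, -0.103]
wrist_force: [-0.3, 0.2, -0.7]
opening: 0.254
t 26.27 pos [ 0.4927 -0.058   0.0698] shift [-0.03 -0.02  0.03] turn [-0.    -0.001  0.002] target-yaw shift [-0.03 -0.02  0.03] open 0.254 F [-0.3  0.2 -0.7]
```

```bash
python3 -m jog '[[[0,0.1,0],[0,0,0],1.4],[[0,0,0],[0,0,0],3],[[0,0,0],[0,0,0],4.5],[[0,0,0],[0,0,0],6],[[0,0,0],[0,0,0],8.5],[[0,0,0],[0,0,0],8.5],[[0,-2,0],[0,0,0],8.5],[[0,-3.5,0],[0,0,0],8.5],[[0,-3.5,0],[0,0,0],8.5],[[0,-3,0],[0,0,0],8.5],[[0,-2,0],[0,0,0],8.5],[[0,0,0],[0,0,0],8.5]]'
python3 -m jog '[[[-1.5,0,0],[0,0,0],8.5],[[-3,0,0],[0,0,0],8.5],[[-3,0,0],[0,0,0],8.5],[[-3,0,0],[0,0,0],8.5],[[-2,0,0],[0,0,0],8.5],[[0,0,0],[0,0,0],8.5],[[0,0,0],[0,0,0],8.5]]'
python3 - <<'E'
from h import *
for n in("top","scene"):
    c=imaging.camera(n); f=c["frame"]
    for k,i in dict(tiny=1,small=2,medium=3,large=4).items():
        a,p=cap(c,MARK[i],.008+H[k]); print(n,k,a,None if p is None else ((p[:2]-MARK[i])*1000).round(1))
    cr=(slice(140,300),slice(220,500)) if n=="top" else (slice(160,320),slice(190,430))
    cv2.imwrite(f"pics/{n}9.png",cv2.resize(f[cr][...,::-1],None,fx=2.8,fy=2.8))
E
```

```text
time_s: 27.27
eef_pos: [0.4905, -0.0573, 0.2132]
eef_rot: [0.7, -0.699, 0.104, -0.101]
wrist_force: [0.5, 0.0, 0.6]
opening: 0.999
time_s: 27.85
eef_pos: [0.3667, -0.0203, 0.211]
eef_rot: [0.7, -0.699, 0.103, -0.102]
wrist_force: [0.4, 0.4, -0.1]
opening: 0.992
top tiny 125 [-3.5 -1.4]
top small 149 [-2.8 -1.2]
top medium 88 [ 1.8 -0.3]
top large 357 [-4.6 -2.3]
scene tiny 68 [0.5 0.5]
scene small 100 [0.  1.4]
scene medium 143 [-0.7  0.6]
scene large 208 [ 0.3 -0.6]
```

View pics/scene9.png

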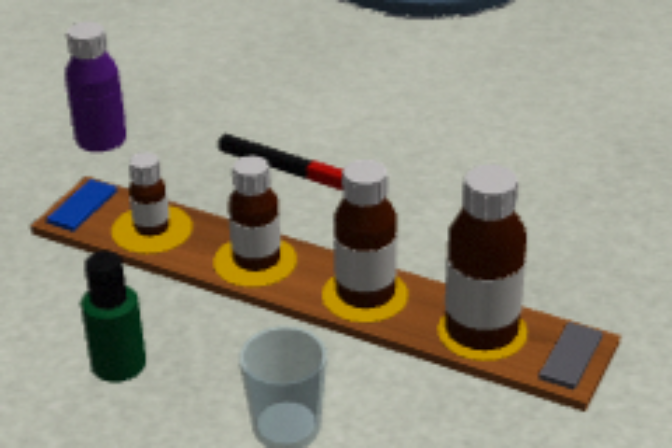

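View pics/top9.png

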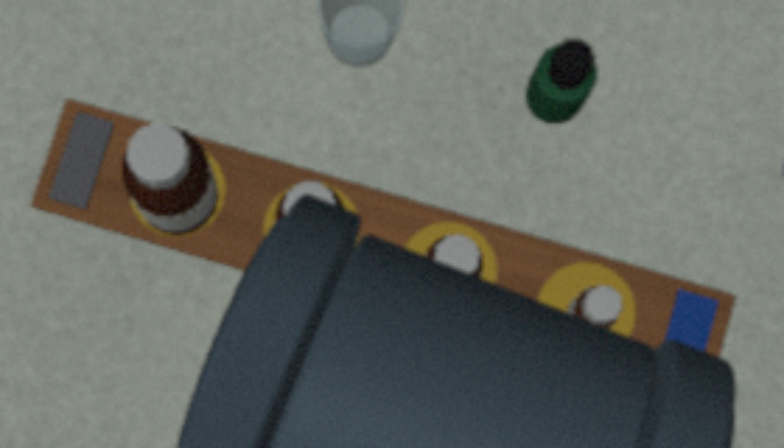

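The scene view has all four bottles upright and centred on their marks, at crop x 150, 255, 365 and 485, running from blue to grey. In the top view the arm hides part of the board, but what shows agrees. The gripper is open and clear, so I'll hand in.

```bash
python3 -c "
from bench import ctrl
print(ctrl.hand_in())"
```

```text
the job is handed in; nothing more can be done
None
```

The four bottles now stand upright on the yellow marks in size order, tiny at the blue plate, then small, medium, and large at the grey plate. The job is handed in.

**Moves:** large went to the grey-end mark, and tiny was set aside on the mark large had left. Medium then took tiny's old mark, tiny moved to the blue-end mark, and small came over from the coaster. All were gripped by the cap and none tipped. Arm time at the last check was about 28 s of the 93 s allowed, and the gripper was open, about 12 cm to the side of the bottles and above them.

**Last checks:**
- **Scene camera:** every cap is within 1.5 mm of its mark centre, and all four bottles look upright.
- **Top camera:** it reads up to 5 mm off, worst for large, and the two cameras did not agree. It had shown a similar offset from the scene camera since the first images. The arm's own position when it released large was within 1 mm of the mark and agreed with the scene camera, so I trusted that one. In the final top picture the arm hid part of the board, including most of medium.
- **Forces:** the wrist force readings I saw stayed below about 6 N, though I only read them at the end of each move.

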